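# Hold a spring clip open around the tall card

## Task

Squeeze the spring clip wide open, take it off its parking fin, and bring it down over the taller of the two upright cards so that its gaping jaws stand on either side of the card's top edge, near the middle of that edge, in line with it and reaching at least a centimetre below it, ready for me to slip a form in. Be gentle: do not bump, grip or shift the card, and leave the low card and the other things where they are. Finish while holding the clip there wide open in the gripper; do not let it close or let go.

Things in the scene. Friction and masses are not known exactly. Their poses are not given: they have to be found in the camera images.
- clip_pivot (a point): Pivot of the black plastic spring clip (like a big clothes peg standing upright, jaws down, two flat handles up; 30 mm wide along y, 65 g), midway across its width. Parked: 34 mm above the jaw ends, z up; jaws and handles part along x, hinge along y. These axes belong to the half with jaw a (-x side): squeezed fully open and held upright, they lean 0.3 rad about y.
- jaw_tip_a (a point): Inner edge of the end of jaw a (the -x jaw of the clip), midway across the 30 mm width. Each jaw is 6 mm thick outward from here.
- jaw_tip_b (a point): Inner edge of the end of jaw b (the +x jaw of the clip), midway across the width. Closed on the fin the two tips are 4 mm apart; fully open 24 mm apart, about 32 mm below the pivot, and the gap narrows evenly to 4 mm near the pivot.
- clip_jaw (a joint): Opening angle of the clip, rad: about 0 parked, biting the fin; 0.6 fully open, at a hard stop. Spring 0.125 Nm at 0, 0.275 Nm at 0.6; springs shut when relaxed. Squeeze the handles along x from above, 20 to 30 mm above the pivot: the stop takes about 11 N per finger; grip with 20 to 40 N so that the parallel handles are held flat and firm against the stop.
- clip: The clip's half with jaw a; origin between the jaw ends as parked, 34 mm below the pivot along its z; axes as clip_pivot. Handles: flat paddles 30 mm wide, 5 mm thick. Parked they splay 0.3 rad each, outer faces about 50 mm apart at their tops (41 mm above the pivot) and 40 mm apart 26 mm above the pivot. Fully open they are parallel, outer faces 24 mm apart, tops 46 mm above the pivot.
- park: Fixed steel parking post: base plate 70 x 80 x 12 mm with an upright fin 3.6 mm thick (x), 50 mm long (y), its top 36 mm above the table. Origin at the underside's centre. The clip starts standing on the base plate with the fin between its jaws, same yaw; opened, it lifts straight up and off.
- tall_card_edge (a point): Middle of the top edge of the tall card, 125 mm above the table. Stiff white plastic card 3 mm thick (x), 110 mm wide (y), z up, upright in a loose weighted dark steel foot 55 x 100 x 26 mm, 0.8 kg. The axes turn with the stand.
- tall_card: The tall card with its foot; origin at the underside's centre, directly below tall_card_edge, same axes.
- low_card_edge (a point): Middle of the top edge of the low card, 75 mm above the table; otherwise like the tall card. Not to be used.
- low_card: The low card with its foot; origin at the underside's centre.
- pump_bottle: White pump bottle, 66 mm across, 183 mm high, origin at the underside. Bystander.
- tissue_roll: White tissue roll standing on end, 104 mm across, 95 mm high, origin at the underside. Bystander.
- sharps_pot: Yellow sharps pot with red lid, 106 mm across, 137 mm high, origin at the underside. Bystander.
- glove_box: Carton of gloves 100 x 200 x 65 mm, origin at the underside. Bystander.
There are look-alikes about, which are no part of the job. Leave any green look-alike of the park alone.

How it is judged:
By the outcome, as a careful person would: the job done as asked, in the order asked, and still so for the second after the job is handed in, while the arm keeps its last pose, push and grip.
It also fails if it takes over 38 s, if anything falls off the work surface, if the arm or the gripper's body presses on something with over 40 N, if the wrist force passes 120 N, or if a joint passes its speed limit or range.

## Robot

A 7-joint arm with a two-finger parallel gripper is mounted at the origin on the work surface. World frame = base frame: x ahead of the robot, y to its left, z up, the work surface at z = 0. Lengths are in m, angles in rad, forces in N, time in s.
With the tool pointing down it reaches from about 0.35 to 0.9 m from the base axis. Payload 8.1 kg.
Tool frame: the origin (TCP) lies at the very end of the fingers, on their centre line; the grasp point (between the pads) lies grip_point_offset behind it (grip_point_offset is the distance from the TCP to the grasp point, in m); z points along the fingers, y is the direction in which the jaws open and shut (so a half turn about z gives the same grasp; the last joint's range is limited). The gripper opens to 92 mm and grips with 3 to 60 N. Pads are 19 mm wide; open, the fingers measure 130 mm over their backs; the gripper's body (75 mm by 190 mm) begins 47 mm behind the grasp point.
Start: joints at [-1.303, 0.434, 0.025, 1.573, -0.012, 1.134, -0.075], TCP at [0.227, 0.583, 0.227] pointing down, gripper open.
Joint ranges: [-2.62, 2.62], [-0.44, 2.09], [-1.27, 1.32], [0.08, 2.57], [-1.32, 4.46], [0.12, 2], [-2.74, 2.74]. Speed limits (rad/s): [2.22, 2.22, 3.01, 3.01, 3.14, 3.14, 3.14].

## Interface

Orientations are given as a rotation vector (axis times angle).
In Python, from cell import * gives the robot as it stands.
- The arm moves only by the tool drive_tool, never from a script. Its argument "increments" is a list of rows, each an object of numbers: "grip": the gripper's target within -1 to 1 (shut at 1, half-way at 0, fully open at -1); "tx", "ty", "tz": the shift along the world's x, y, z normalised to -1 to 1, where 1 is 400 mm; "turn": the turn about the world's z normalised to -1 to 1, where 1 is 60 degrees. In form: [{"grip": .., "tx": .., "ty": .., "tz": .., "turn": ..}, ...]. A call has 1 to 20 rows; each row is the pose to reach, as a shift and turn from the pose measured when the call began; what a row does not reach only later rows make up. A row lasts 1/10 s, in which the tool goes at most 50 mm and 8.59 degrees, less where a joint would pass 70% of its speed; a pose out of reach is approached as far as the arm can. A call with a number of a shift or a turn outside -1 to 1 is refused whole. A call with a gripper value outside its range is refused whole. The fingers move at their own pace and stop on an object; "newtons" is the grip in N (left out, the last holds). Time passes only in rows, so rows that repeat a pose let the fingers close. It gives the time, the measured TCP pose, the force and the opening at its end, in the units of the state.
- observe(): the state, without advancing time (a new reading comes with each control period).
- get_image(name): name is "side" or "top" or "wrist"; returns the picture (384x512x3 uint8, red, green, blue); there is no depth.
- camera_info(name): a dict with "fx", "fy", "cx", "cy" (pixels), "eye" and "rotation" of the camera in the world; the wrist camera has in their place "hand_eye" (4x4, takes a point from camera to tool coordinates, whose origin is the TCP and whose axes are the flange's). Camera axes: x right, y down, z forward; pixel columns grow to the right and rows downward; lengths in m; the calibration is good to about 2 mm. A picture is of the moment at which its call begins: read the wrist's pose just before it. camera_info takes no time and is no camera call.
- sign_off(): hands the job in, once; it reports no verdict.
The state is a dict: "clock": time; "joints": joint angles; "dq": joint speeds; "joint_efforts": joint torques, N m; "position": TCP position; "ee_rot": TCP orientation; "force": force on the tool from outside, world axes, zero at the start; "ft_torque": the same for the moment, N m; "width": opening from 0.0 (shut) to 1.0 (fully open).
Only numpy, scipy, OpenCV 4.12 (cv2) and the standard library are available. Lean on these libraries where they do the work, as an engineer would, in place of code of your own. Each camera call takes 0.05 s, during which the arm holds its last target. There are 200 camera calls.

## Working session

There is one attempt and no reset: what is moved stays moved. The work goes in short steps, Python scripts to look and compute and a tool call to move; the robot and the scene stay as the last step left them, time stands still between calls to the robot, and variables do not carry over. Pictures are saved under pics/ and viewed, about 8 in all and at most 12, crops included, and the job is handed in when it is done.

Besides the shell and the picture viewer there is one more tool, called by a JSON object that holds its "op" and its "data", one argument or row to a line. drive_tool: Moves the arm, as the interface text tells. Its arguments: {"type":"object","properties":{"increments":{"type":"array","items":{"type":"object","properties":{"grip":{"type":"number"},"tx":{"type":"number"},"ty":{"type":"number"},"tz":{"type":"number"},"turn":{"type":"number"}}}},"newtons":{"type":"number"}},"required":["increments"]}

```bash
mkdir -p pics; ls
python3 - <<'E'
from cell import *
import cv2,numpy as np
s=observe();print({k:np.round(v,3).tolist() for k,v in s.items()})
for n in("side","top","wrist"):
    i=get_image(n);cv2.imwrite(f"pics/{n}0.png",i[...,::-1]);c=camera_info(n);print(n,{k:np.round(v,4).tolist() if not isinstance(v,str) else v for k,v in c.items()})
a=cv2.imread("pics/side0.png");b=cv2.imread("pics/top0.png")
E
```

```text
pics
{'clock': 0.0, 'joints': [-1.303, 0.435, 0.025, 1.574, -0.012, 1.134, -0.075], 'dq': [-0.002, -0.0, -0.001, -0.0, 0.0, 0.002, 0.001], 'joint_efforts': [0.0, -66.784, 0.985, -31.447, -0.061, 0.043, 0.0], 'position': [0.226, 0.582, 0.226], 'ee_rot': [-0.579, -3.088, 0.002], 'force': [-0.354, -0.71, 0.463], 'ft_torque': [0.015, 0.01, -0.049], 'width': 0.999}
side {'fx': 442.0703, 'fy': 442.0703, 'cx': 255.909, 'cy': 187.4898, 'eye': [-0.1222, -0.7974, 0.9574], 'rotation': [-2.1214, 0.7842, -0.3842]}
top {'fx': 396.2197, 'fy': 396.2197, 'cx': 259.5456, 'cy': 193.4664, 'eye': [0.3821, 0.0238, 1.547], 'rotation': [-2.1438, 2.1543, -0.1646]}
wrist {'fx': 311.8813, 'fy': 311.8813, 'cx': 254.9221, 'cy': 189.8626, 'hand_eye': [[0.0011, -0.9663, -0.2573, 0.0693], [1.0, 0.0011, 0.0, 0.001], [0.0003, -0.2573, 0.9663, -0.1585], [0.0, 0.0, 0.0, 1.0]]}
```

View pics/side0.png

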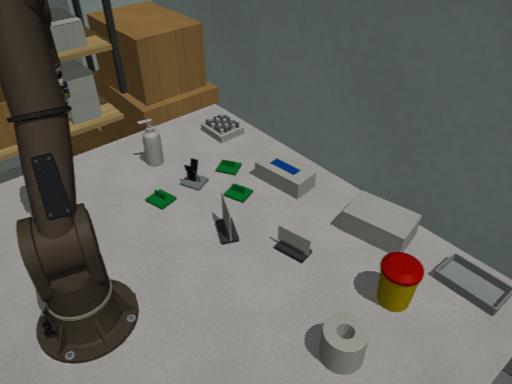

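View pics/top0.png

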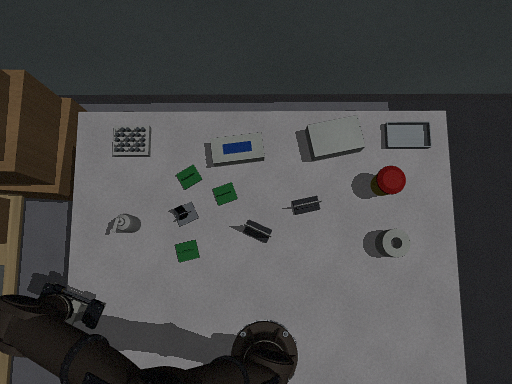

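Side picture: the black clip is at (193,170) on the grey park (195,182). The green look-alikes at (161,199), (229,167) and (238,193) are not wanted. The tall card is at (227,215) and the low card at (293,243). In the top picture the clip is at (182,212), the tall card at (257,231) and the low card at (305,206). Next, close crops.

Run:
```python
import cv2,numpy as np
a=cv2.imread("pics/side0.png")[145:255,150:320];b=cv2.imread("pics/top0.png")[180:255,160:330]
a=cv2.resize(a,None,fx=4.7,fy=4.7*.62/.62,interpolation=cv2.INTER_CUBIC)
cv2.imwrite("pics/cs.png",a)
b=cv2.resize(b,None,fx=4.7,fy=4.7,interpolation=cv2.INTER_CUBIC);cv2.imwrite("pics/ct.png",b)
```

```text
(no output)
```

View pics/ct.png

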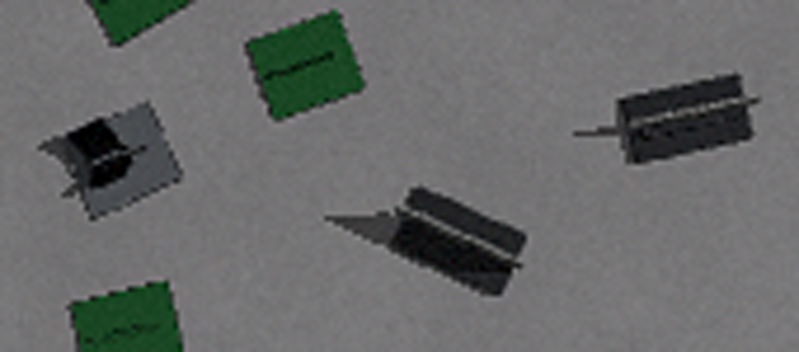

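View pics/cs.png

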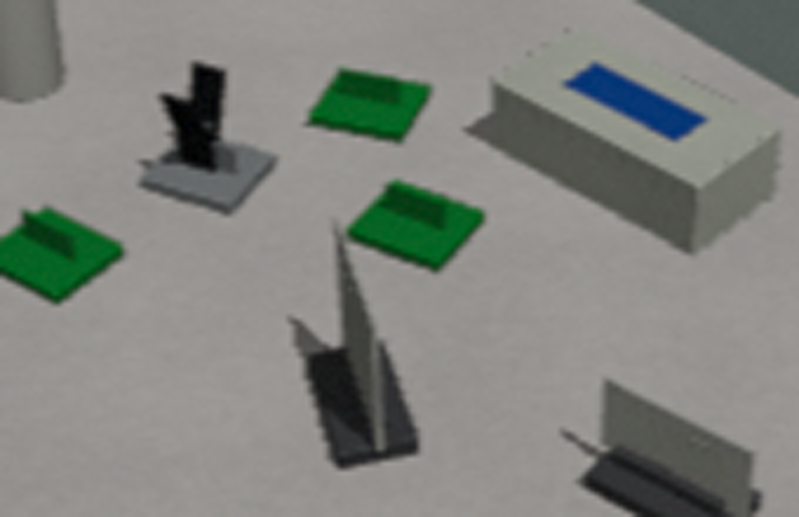

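```bash
cat > h.py <<'E'
from cell import *
import cv2,numpy as np
from scipy.spatial.transform import Rotation as R
def cam(n,s=None):
    c=camera_info(n)
    K=np.array([[c["fx"],0,c["cx"]],[0,c["fy"],c["cy"]],[0,0,1]])
    if n=="wrist":
        s=s or observe();T=np.eye(4);T[:3,:3]=R.from_rotvec(s["ee_rot"]).as_matrix();T[:3,3]=s["position"]
        T=T@np.array(c["hand_eye"]);return K,T[:3,:3],T[:3,3]
    r=np.array(c["rotation"]);r=R.from_rotvec(r).as_matrix() if r.size==3 else r
    return K,r,np.array(c["eye"])
def onz(C,px,z):
    K,r,e=C;d=r@np.linalg.inv(K)@np.array([*px,1.]);return e+d*(z-e[2])/d[2]
def proj(C,P):
    K,r,e=C;q=K@r.T@(np.array(P)-e);return q[:2]/q[2]
E
python3 - <<'E'
from h import *
C=cam("top")
f=lambda u,v,z:np.round(onz(C,((u+.5)/4.7-.5+160,(v+.5)/4.7-.5+180),z),4)
print("plate");P=[f(*p,.012) for p in[(150,103),(183,180),(92,218)]];print(P,(P[0]+P[2])/2,[np.linalg.norm(P[1]-P[0]),np.linalg.norm(P[2]-P[1])])
print(np.degrees(np.arctan2(*(P[1]-P[0])[[1,0]])),np.degrees(np.arctan2(*(P[2]-P[1])[[1,0]])))
for fo in([(415,187),(527,235),(500,296),(388,248)],):
    P=[f(*p,.026) for p in fo];print("foot",P,sum(P)/4,[np.degrees(np.arctan2(*(P[j]-P[i])[[1,0]])) for i,j in((0,1),(3,2),(1,2),(0,3))])
a,b=f(400,207,.125),f(522,267,.125);print("edge",a,b,(a+b)/2,np.linalg.norm(a-b),np.degrees(np.arctan2(*(b-a)[[1,0]])))
s=observe();print(R.from_rotvec(s["ee_rot"]).as_matrix().round(3))
E
```

```text
plate
[array([0.5768, 0.2776, 0.012 ]), array([0.5127, 0.2491, 0.012 ]), array([0.4818, 0.3233, 0.012 ])] [0.5293  0.30045 0.012  ] [np.float64(0.07015026728388134), np.float64(0.08037692454927596)]
-156.02921810616965 112.60889819929639
foot [array([0.5049, 0.0575, 0.026 ]), array([ 0.4653, -0.0337,  0.026 ]), array([ 0.4161, -0.0113,  0.026 ]), array([0.4553, 0.0795, 0.026 ])] [0.4604 0.023  0.026 ] [np.float64(-113.4709931181609), np.float64(-113.35072977241873), np.float64(155.52095901483688), np.float64(156.08039707992256)]
edge [0.4817 0.0668 0.125 ] [ 0.4356 -0.0259  0.125 ] [0.45865 0.02045 0.125  ] 0.10353018883398216 -116.44130238567156
[[-0.932  0.362 -0.   ]
 [ 0.362  0.932 -0.001]
 [-0.    -0.001 -1.   ]]
```

{"op": "drive_tool", "data": {
  "increments": [
    {"grip": -1,"tx": 0.1,"ty": -0.09,"tz": 0.06,"turn": -0.1},
    {"grip": -1,"tx": 0.2,"ty": -0.18,"tz": 0.06,"turn": -0.2},
    {"grip": -1,"tx": 0.3,"ty": -0.27,"tz": 0.06,"turn": -0.3},
    {"grip": -1,"tx": 0.4,"ty": -0.36,"tz": 0.06,"turn": -0.4},
    {"grip": -1,"tx": 0.5,"ty": -0.45,"tz": 0.06,"turn": -0.5},
    {"grip": -1,"tx": 0.6,"ty": -0.54,"tz": 0.06,"turn": -0.6},
    {"grip": -1,"tx": 0.68,"ty": -0.63,"tz": 0.06,"turn": -0.7},
    {"grip": -1,"tx": 0.758,"ty": -0.705,"tz": 0.06,"turn": -0.76},
    {"grip": -1,"tx": 0.758,"ty": -0.705,"tz": 0.06,"turn": -0.76},
    {"grip": -1,"tx": 0.758,"ty": -0.705,"tz": 0.06,"turn": -0.76},
    {"grip": -1,"tx": 0.758,"ty": -0.705,"tz": 0.06,"turn": -0.76},
    {"grip": -1,"tx": 0.758,"ty": -0.705,"tz": 0.06,"turn": -0.76}
  ]
}}

```text
clock: 1.35
position: [0.5283, 0.3018, 0.2499]
ee_rot: [-1.726, -2.623, 0.002]
force: [0.1, -0.3, -0.5]
width: 1.001
```

Run:
```python
from h import *
import cell
print(getattr(cell,"grip_point_offset",None),[n for n in dir(cell) if not n.startswith("_")])
s=observe();C=cam("wrist",s);i=get_image("wrist")
M=R.from_rotvec(s["ee_rot"]).as_matrix()
print(s["position"],np.degrees(np.arctan2(M[1,1],M[0,1])),M[:,2],s["clock"])
c0=np.array([.5293,.3005]);print([proj(C,[*c0,z]) for z in(.012,.036,.087)])
np.save("w1.npy",np.r_[s["position"],s["ee_rot"]])
cv2.imwrite("pics/w1full.png",i[...,::-1])
p=proj(C,[*c0,.05]).astype(int);x0=max(0,p[0]-100);y0=max(0,p[1]-75);print("crop",x0,y0)
cv2.imwrite("pics/w1.png",cv2.resize(i[y0:y0+150,x0:x0+200,::-1],None,fx=4,fy=4,interpolation=cv2.INTER_CUBIC))
```

```text
0.0188 ['PlanningError', 'camera_info', 'get_image', 'grip_point_offset', 'observe', 'sign_off']
[0.52831677 0.30176825 0.24990071] 23.29858224521638 [-2.06384146e-03 -5.08068566e-06 -9.99997870e-01] 1.35
[array([255.16621912, 164.36682198]), array([255.15031689, 167.87898399]), array([255.10907855, 176.98687791])]
crop 155 95
```

View pics/w1.png

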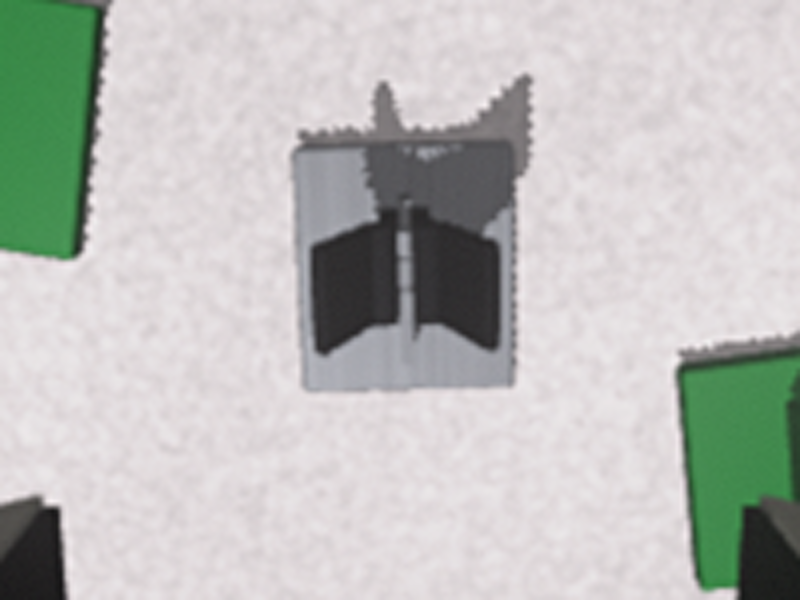

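Run:
```python
from h import *
w=np.load("w1.npy");C=cam("wrist",dict(position=w[:3],ee_rot=w[3:]))
f=lambda u,v,z:onz(C,((u+.5)/4-.5+155,(v+.5)/4-.5+95),z)
ang=lambda d:round(np.degrees(np.arctan2(d[1],d[0])),2)
for pts,z in(([(296,148),(513,144),(514,386),(306,390)],.012),([(312,245),(499,238),(498,351),(320,354)],.087)):
    P=[f(*p,z) for p in pts];print(np.round(sum(P)/4,4),ang(P[0]-P[1]),ang(P[3]-P[2]),ang(P[0]-P[3]),ang(P[1]-P[2]),[round(np.linalg.norm(P[a]-P[b]),4) for a,b in((0,1),(2,3),(0,3),(1,2))])
```

```text
[0.5297 0.3038 0.012 ] -155.59 -155.47 114.52 114.92 [np.float64(0.068), np.float64(0.0685), np.float64(0.0786), np.float64(0.0785)]
[0.5272 0.3089 0.087 ] -154.47 -155.62 116.49 114.01 [np.float64(0.0484), np.float64(0.0472), np.float64(0.0291), np.float64(0.0301)]
```

Picture: the clip's handles are around crop (405,295), full pixel (256,168), standing on the grey park. That confirms the choice. The clip sits 5 mm off the park's centre along the fin, yaw 24.5°.

{"op": "drive_tool", "data": {
  "increments": [
    {"grip": -1,"tx": -0.003,"ty": 0.017,"tz": -0.1,"turn": 0.02},
    {"grip": -1,"tx": -0.003,"ty": 0.017,"tz": -0.2,"turn": 0.02},
    {"grip": -1,"tx": -0.003,"ty": 0.017,"tz": -0.3,"turn": 0.02},
    {"grip": -1,"tx": -0.003,"ty": 0.017,"tz": -0.38,"turn": 0.02},
    {"grip": -1,"tx": -0.003,"ty": 0.017,"tz": -0.44,"turn": 0.02},
    {"grip": -1,"tx": -0.003,"ty": 0.017,"tz": -0.48,"turn": 0.02},
    {"grip": -1,"tx": -0.003,"ty": 0.017,"tz": -0.49,"turn": 0.02},
    {"grip": -1,"tx": -0.003,"ty": 0.017,"tz": -0.49,"turn": 0.02},
    {"grip": -1,"tx": -0.003,"ty": 0.017,"tz": -0.49,"turn": 0.02}
  ]
}}

```text
clock: 2.3
position: [0.5274, 0.3095, 0.055]
ee_rot: [-1.698, -2.642, -0.0]
force: [0.1, 0.1, 1.2]
width: 1.001
```

{"op": "drive_tool", "data": {
  "increments": [
    {"grip": 0.2},
    {"grip": 0.4},
    {"grip": 1},
    {"grip": 1},
    {"grip": 1},
    {"grip": 1},
    {"grip": 1},
    {"grip": 1},
    {"grip": 1},
    {"grip": 1}
  ],
  "newtons": 30
}}

```text
invalid input
```

{"op": "drive_tool", "data": {
  "increments": [
    {"grip": 0.2,"tx": 0,"ty": 0,"tz": 0,"turn": 0},
    {"grip": 0.4,"tx": 0,"ty": 0,"tz": 0,"turn": 0},
    {"grip": 1,"tx": 0,"ty": 0,"tz": 0,"turn": 0},
    {"grip": 1,"tx": 0,"ty": 0,"tz": 0,"turn": 0},
    {"grip": 1,"tx": 0,"ty": 0,"tz": 0,"turn": 0},
    {"grip": 1,"tx": 0,"ty": 0,"tz": 0,"turn": 0},
    {"grip": 1,"tx": 0,"ty": 0,"tz": 0,"turn": 0},
    {"grip": 1,"tx": 0,"ty": 0,"tz": 0,"turn": 0},
    {"grip": 1,"tx": 0,"ty": 0,"tz": 0,"turn": 0},
    {"grip": 1,"tx": 0,"ty": 0,"tz": 0,"turn": 0}
  ],
  "newtons": 30
}}

```text
clock: 3.3
position: [0.528, 0.3098, 0.0557]
ee_rot: [-1.698, -2.642, -0.003]
force: [-0.6, -1.0, 7.8]
width: 0.255
```

{"op": "drive_tool", "data": {
  "increments": [
    {"grip": 1,"tx": 0,"ty": 0,"tz": 0.02,"turn": 0},
    {"grip": 1,"tx": 0,"ty": 0,"tz": 0.05,"turn": 0},
    {"grip": 1,"tx": 0,"ty": 0,"tz": 0.1,"turn": 0},
    {"grip": 1,"tx": 0,"ty": 0,"tz": 0.17,"turn": 0},
    {"grip": 1,"tx": 0,"ty": 0,"tz": 0.27,"turn": 0},
    {"grip": 1,"tx": 0,"ty": 0,"tz": 0.37,"turn": 0},
    {"grip": 1,"tx": 0,"ty": 0,"tz": 0.46,"turn": 0},
    {"grip": 1,"tx": 0,"ty": 0,"tz": 0.5,"turn": 0},
    {"grip": 1,"tx": 0,"ty": 0,"tz": 0.5,"turn": 0}
  ],
  "newtons": 30
}}

```text
clock: 4.2
position: [0.5292, 0.3103, 0.2593]
ee_rot: [1.698, 2.642, 0.011]
force: [-0.2, -0.0, -0.8]
width: 0.26
```

Run:
```python
from h import *
s=observe();C=cam("wrist",s);i=get_image("wrist");print(s["position"],s["width"],s["force"],s["clock"])
p=s["position"];print(proj(C,p-[0,0,.041]),proj(C,p))
cv2.imwrite("pics/w2.png",cv2.resize(i[130:384,130:390,::-1],None,fx=2.3,fy=2.3,interpolation=cv2.INTER_CUBIC))
side=get_image("side");C=cam("side");q=proj(C,p-[0,0,.02]).astype(int);print(q)
cv2.imwrite("pics/s2.png",side[q[1]-50:q[1]+50,q[0]-65:q[0]+65,::-1].repeat(5,0).repeat(5,1))
```

```text
[0.52924051 0.31029211 0.25932851] 0.2599026158767058 [-0.23796622 -0.0158534  -0.8388694 ] 4.2
[253.79421519 213.90744309] [254.04580237 238.51775012]
[186 122]
```

View pics/w2.png

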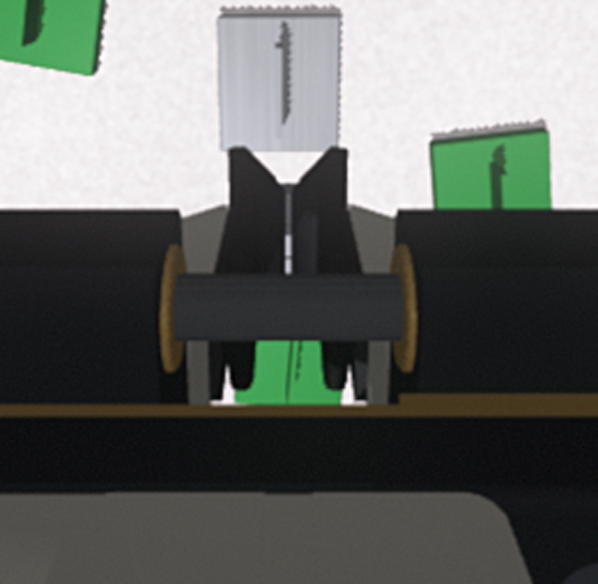

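View pics/s2.png

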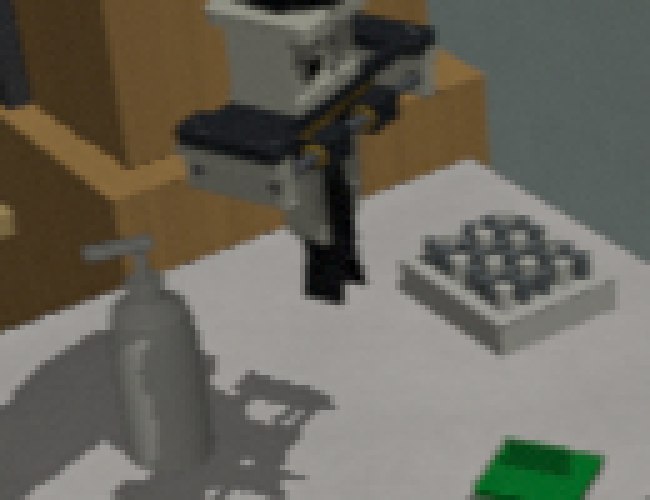

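Wrist picture: the jaws gape evenly, tips at crop x 230 to 347, centred at about 288 (full 255). The fin is empty. The side picture shows the clip held upright with its jaws down. Next stop is above the tall card.

{"op": "drive_tool", "data": {
  "increments": [
    {"grip": 1,"tx": -0.02,"ty": -0.08,"tz": -0.01,"turn": -0.1},
    {"grip": 1,"tx": -0.04,"ty": -0.16,"tz": -0.02,"turn": -0.2},
    {"grip": 1,"tx": -0.06,"ty": -0.24,"tz": -0.03,"turn": -0.3},
    {"grip": 1,"tx": -0.08,"ty": -0.32,"tz": -0.04,"turn": -0.4},
    {"grip": 1,"tx": -0.1,"ty": -0.4,"tz": -0.05,"turn": -0.5},
    {"grip": 1,"tx": -0.12,"ty": -0.48,"tz": -0.06,"turn": -0.6},
    {"grip": 1,"tx": -0.14,"ty": -0.56,"tz": -0.06,"turn": -0.68},
    {"grip": 1,"tx": -0.16,"ty": -0.64,"tz": -0.06,"turn": -0.75},
    {"grip": 1,"tx": -0.174,"ty": -0.7,"tz": -0.06,"turn": -0.798},
    {"grip": 1,"tx": -0.174,"ty": -0.72,"tz": -0.06,"turn": -0.798},
    {"grip": 1,"tx": -0.174,"ty": -0.72,"tz": -0.06,"turn": -0.798},
    {"grip": 1,"tx": -0.174,"ty": -0.72,"tz": -0.06,"turn": -0.798},
    {"grip": 1,"tx": -0.174,"ty": -0.72,"tz": -0.06,"turn": -0.798}
  ],
  "newtons": 30
}}

```text
clock: 5.6
position: [0.4584, 0.0229, 0.2315]
ee_rot: [-2.622, -1.73, -0.003]
force: [0.2, 0.4, -1.1]
width: 0.253
```

Run:
```python
from h import *
s=observe();C=cam("wrist",s);i=get_image("wrist");p=s["position"];M=R.from_rotvec(s["ee_rot"]).as_matrix();print(p,s["width"],s["clock"],M[:,1],M[:,2],np.degrees(np.arctan2(M[1,1],M[0,1])))
np.save("w3.npy",np.r_[s["position"],s["ee_rot"]])
cv2.imwrite("pics/w3f.png",i[...,::-1])
e=np.array([.4597,.022,.125]);d=np.array([np.cos(np.radians(66.6)),np.sin(np.radians(66.6)),0])
print([proj(C,e+k*d).round(1) for k in(-.055,0,.055)])
side=get_image("side");C=cam("side");cv2.imwrite("pics/s3f.png",side[...,::-1])
print([proj(C,e+k*d).round(1) for k in(-.055,0,.055)])
q=proj(C,[*p[:2],.15]).astype(int);print(q)
a=cv2.resize(i[80:300,150:360,::-1],(400,420),interpolation=cv2.INTER_CUBIC)
y0,x0=q[1]-60,q[0]-50;b=cv2.resize(side[y0:y0+105,x0:x0+100,::-1],(400,420),interpolation=cv2.INTER_CUBIC)
cv2.imwrite("pics/m3.png",np.hstack([a,b]));print(x0,y0)
```

```text
[0.4584427  0.02294041 0.23152037] 0.25339821046778993 5.6 [ 0.91926254 -0.39364373  0.00099496] [ 0.00154597  0.00108271 -0.99999822] -23.181426039333083
[array([256.4, 247.3]), array([256.8, 189.7]), array([257.2, 126. ])]
[array([229.2, 213. ]), array([224.5, 201.2]), array([220.1, 190.1])]
[223 194]
173 134
```

View pics/m3.png

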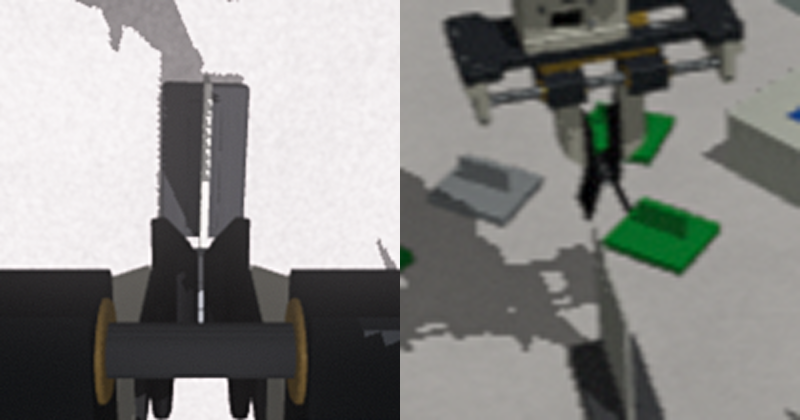

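Run:
```python
from h import *
g=cv2.imread("pics/w3f.png").max(2)
for r in(116,118,120,121,122,123,124,126,130,140,150,160,170,180,188,194,196,198,200,204): print(r,g[r,226:286:1].tolist())
```

```text
116 [246, 247, 247, 246, 246, 245, 245, 247, 210, 149, 148, 154, 151, 149, 151, 151, 149, 148, 147, 148, 148, 144, 142, 144, 148, 152, 153, 152, 153, 199, 242, 246, 245, 245, 243, 243, 244, 245, 244, 243, 243, 244, 246, 246, 244, 242, 240, 242, 244, 245, 243, 242, 242, 242, 240, 239, 240, 239, 240, 243]
118 [246, 246, 244, 242, 242, 242, 245, 235, 184, 152, 155, 154, 152, 149, 147, 150, 148, 146, 144, 145, 148, 145, 146, 149, 150, 152, 157, 153, 150, 156, 187, 174, 150, 187, 207, 204, 180, 223, 228, 206, 238, 249, 235, 208, 205, 206, 234, 229, 211, 239, 247, 244, 241, 239, 244, 247, 247, 244, 243, 244]
120 [246, 244, 242, 241, 242, 242, 232, 213, 182, 155, 150, 150, 152, 151, 152, 148, 147, 148, 149, 150, 152, 151, 153, 153, 152, 151, 154, 155, 158, 160, 142, 114, 105, 115, 138, 148, 149, 152, 148, 147, 149, 149, 143, 144, 146, 147, 149, 145, 145, 148, 153, 189, 236, 244, 244, 247, 248, 247, 244, 244]
121 [246, 244, 244, 242, 243, 244, 239, 196, 154, 152, 150, 152, 154, 154, 150, 150, 152, 152, 153, 155, 153, 153, 156, 155, 153, 154, 153, 156, 158, 161, 143, 115, 107, 112, 138, 154, 
[... 3775 characters left out ...]
94, 82, 66, 59, 60, 58, 58, 53, 79, 191, 245, 249, 235, 152, 91, 94, 100, 90, 90, 97, 97, 101, 88, 64, 42, 43, 45, 47, 47, 48, 48, 47, 45, 42, 53, 171, 242, 245, 241, 239]
200 [242, 244, 228, 139, 50, 46, 51, 51, 48, 49, 47, 49, 48, 45, 47, 45, 49, 69, 91, 98, 97, 95, 97, 87, 71, 55, 56, 53, 83, 194, 245, 250, 227, 139, 88, 91, 90, 92, 98, 98, 85, 63, 47, 43, 45, 45, 45, 47, 47, 48, 45, 47, 45, 39, 62, 210, 246, 239, 238, 239]
204 [238, 242, 229, 142, 49, 42, 49, 49, 49, 48, 48, 47, 48, 46, 44, 45, 46, 45, 42, 40, 46, 108, 193, 224, 227, 219, 214, 212, 172, 224, 247, 247, 229, 185, 175, 174, 129, 66, 43, 41, 43, 41, 42, 42, 43, 43, 44, 43, 46, 45, 44, 46, 45, 37, 60, 209, 243, 236, 235, 237]
```

Run:
```python
from h import *
w=np.load("w3.npy");C=cam("wrist",dict(position=w[:3],ee_rot=w[3:]));M=R.from_rotvec(w[3:]).as_matrix()
A,B=onz(C,(258.4,123.3),.125),onz(C,(256.8,198),.125);d=(A-B)/np.linalg.norm(A-B)
print("far end",A,"B",B,"yaw y",np.degrees(np.arctan2(d[1],d[0])),"mid",A-.055*d)
for z in(.185,.19,.195):
    t=onz(C,(254.95,197),z);l=onz(C,(229,197),z);r=onz(C,(280.9,197),z);print(z,t,"tool",M.T@(t-w[:3]),np.linalg.norm(l-r))
# side camera: where would jaw tips project
C=cam("side")
for z in(.185,.19,.195):print([proj(C,w[:3]*[1,1,0]+[0,0,z]+s*.015*M[:,1]+k*.015*M[:,0]).round(1) for s in(-1,1) for k in(-1,1)])
```

```text
far end [0.48328119 0.07409117 0.125     ] B [0.45672361 0.01502222 0.125     ] yaw y 65.79117659535098 mid [0.4607277  0.02392804 0.125     ]
0.185 [0.46227943 0.03248579 0.185     ] tool [ 0.01021039 -0.00027681  0.04653655] 0.03552032192479451
0.19 [0.46283778 0.03381683 0.19      ] tool [ 0.01166177 -0.00028252  0.04153886] 0.034654523554685165
0.195 [0.46339612 0.03514786 0.195     ] tool [ 0.01311315 -0.00028823  0.03654118] 0.03378872518457571
[array([219.2, 189.2]), array([216.7, 183. ]), array([229.5, 187.2]), array([226.8, 181.1])]
[array([219.1, 187.8]), array([216.6, 181.6]), array([229.4, 185.8]), array([226.7, 179.7])]
[array([219. , 186.4]), array([216.5, 180.2]), array([229.3, 184.4]), array([226.7, 178.3])]
```

Picture: the wrist view shows the card's top edge as a light strip from (258,123) down to (257,200), between the jaws, which span columns 229 to 281. In the side view the jaw ends are at (220,188), above the card's edge. I correct by 2.5 mm and 0.8°, and lower to just above the edge.

{"op": "drive_tool", "data": {
  "increments": [
    {"grip": 1,"tx": 0.006,"ty": 0.0015,"tz": -0.04,"turn": -0.013},
    {"grip": 1,"tx": 0.006,"ty": 0.0015,"tz": -0.08,"turn": -0.013},
    {"grip": 1,"tx": 0.006,"ty": 0.0015,"tz": -0.11,"turn": -0.013},
    {"grip": 1,"tx": 0.006,"ty": 0.0015,"tz": -0.13,"turn": -0.013},
    {"grip": 1,"tx": 0.006,"ty": 0.0015,"tz": -0.13,"turn": -0.013},
    {"grip": 1,"tx": 0.006,"ty": 0.0015,"tz": -0.13,"turn": -0.013},
    {"grip": 1,"tx": 0.006,"ty": 0.0015,"tz": -0.13,"turn": -0.013}
  ],
  "newtons": 30
}}

```text
clock: 6.4
position: [0.4612, 0.0232, 0.1801]
ee_rot: [2.634, 1.711, 0.004]
force: [-1.0, 0.0, 0.1]
width: 0.256
```

Run:
```python
from h import *
s=observe();C=cam("wrist",s);i=get_image("wrist");p=s["position"];M=R.from_rotvec(s["ee_rot"]).as_matrix();print(p,s["width"],s["clock"],s["force"],M[:,2],np.degrees(np.arctan2(M[1,1],M[0,1])))
np.save("w4.npy",np.r_[s["position"],s["ee_rot"]])
cv2.imwrite("pics/w4f.png",i[...,::-1]);cv2.imwrite("pics/s4f.png",get_image("side")[...,::-1])
cv2.imwrite("pics/w4.png",cv2.resize(i[90:240,180:330,::-1],(600,600),interpolation=cv2.INTER_CUBIC))
```

```text
[0.46115912 0.02324409 0.18006211] 0.25622561634618185 6.4 [-1.00927981  0.01767491  0.05149428] [ 0.00241303  0.0011599  -0.99999642] -23.989229889364633
```

View pics/w4.png

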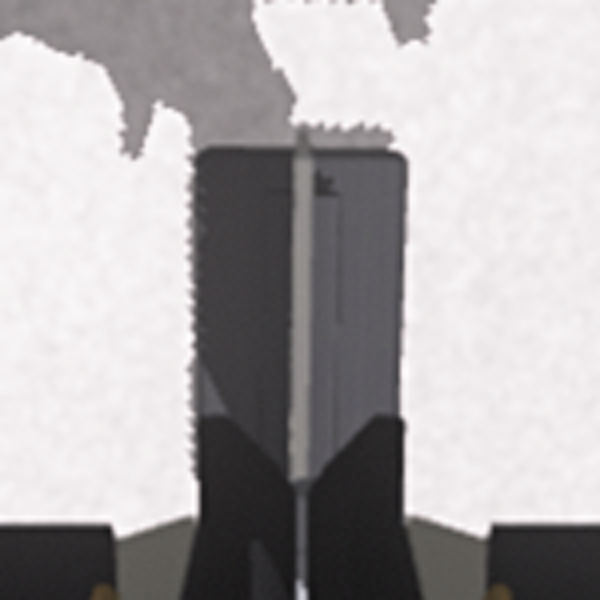

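Picture: the card's edge strip (crop 291 to 311) lies midway between the jaws (200 to 404) and is in line with them. Lowering the last 28 mm.

{"op": "drive_tool", "data": {
  "increments": [
    {"grip": 1,"tx": -0.001,"ty": 0.001,"tz": -0.015,"turn": -0.003},
    {"grip": 1,"tx": -0.001,"ty": 0.001,"tz": -0.03,"turn": -0.003},
    {"grip": 1,"tx": -0.001,"ty": 0.001,"tz": -0.045,"turn": -0.003},
    {"grip": 1,"tx": -0.001,"ty": 0.001,"tz": -0.06,"turn": -0.003},
    {"grip": 1,"tx": -0.001,"ty": 0.001,"tz": -0.07,"turn": -0.003},
    {"grip": 1,"tx": -0.001,"ty": 0.001,"tz": -0.07,"turn": -0.003},
    {"grip": 1,"tx": -0.001,"ty": 0.001,"tz": -0.07,"turn": -0.003},
    {"grip": 1,"tx": -0.001,"ty": 0.001,"tz": -0.07,"turn": -0.003}
  ],
  "newtons": 30
}}

```text
clock: 7.3
position: [0.4609, 0.0237, 0.1522]
ee_rot: [2.637, 1.707, 0.005]
force: [-0.4, -1.0, -0.4]
width: 0.256
```

Run:
```python
from h import *
s=observe();C=cam("wrist",s);i=get_image("wrist");p=s["position"];M=R.from_rotvec(s["ee_rot"]).as_matrix();print(p,s["width"],s["clock"],s["force"],np.degrees(np.arctan2(M[1,1],M[0,1])))
cv2.imwrite("pics/w5f.png",i[...,::-1])
S=get_image("side");D=cam("side");q=proj(D,[*p[:2],.125]).astype(int);x0,y0=q[0]-35,q[1]-35
P=lambda z,a,b:proj(D,[*p[:2],z]+a*M[:,1]+b*M[:,0]).round(1)
print(x0,y0,"edge ends",[proj(D,np.array([*p[:2],.125])+k*M[:,0]) for k in(-.055,0,.055)])
print("tips z.11 a/b near",[P(.11,a,b) for a in(-.015,.015) for b in(-.015,.015)])
a=cv2.resize(i[80:240,180:330,::-1],(390,416),interpolation=cv2.INTER_CUBIC)
b=cv2.resize(S[y0:y0+72,x0:x0+68,::-1],(393,416),interpolation=cv2.INTER_CUBIC)
cv2.imwrite("pics/m5.png",np.hstack([a,b]))
```

```text
[0.46085199 0.02368819 0.15218995] 0.25596193141426393 7.3 [-0.3919992  -0.98768617 -0.40461985] -24.16578154971227
189 165 edge ends [array([228.8682629 , 212.61987462]), array([224.4471229 , 200.76726061]), array([220.29896311, 189.64647799])]
tips z.11 a/b near [array([220.9, 208.8]), array([218.6, 202.5]), array([230.8, 206.9]), array([228.4, 200.6])]
```

View pics/m5.png

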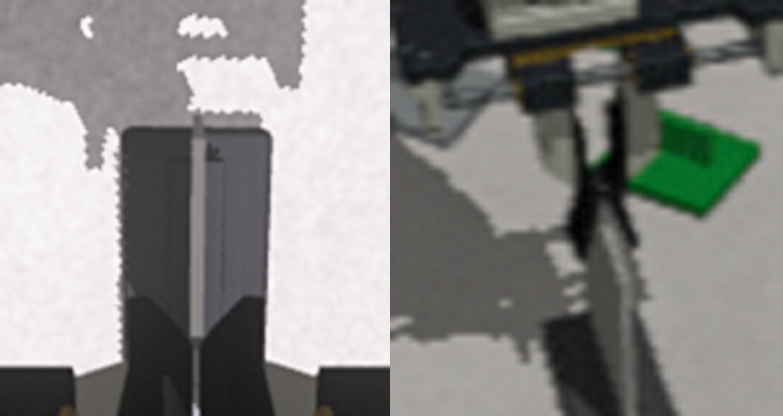

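Picture: the jaws straddle the card's top edge. In the side view the near jaw end is at (222,209), against (221,209) predicted for z = 0.110, so about 15 mm below the edge. In the wrist view the card strip is centred and in line. Forces are about 1 N, and the opening is steady at 23.5 mm.

```bash
python3 -c "
from cell import *
print(sign_off())"
```

```text
the job is handed in; nothing more can be done
None
```

The clip is off its parking fin and held fully open over the tall card, and I handed the job in at about 7.4 s. I squeezed it at 30 N (handles about 23.5 mm apart), lifted it straight up, turned it in line with the card and lowered it over the middle of the top edge.

**Last checks:**
- **Depth:** the jaw ends are about 15 mm below the card's top edge, good to about 3 mm.
- **Fit:** the card is centred between the jaws to about 1 mm and in line to about 1°. The clip is within about 2 mm of the middle of the edge.
- **Contact:** outside force on the gripper was about 1 N, and the card showed no sign of having moved.

**Failed or disagreed:**
- One gripper command was refused as invalid, and nothing moved; the repeat worked.
- The two camera measurements of the card differed by about 2 mm and 0.8°, which is within the clearance.

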